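Flip up the switch box cover and press start

ROBOT

A 6-joint arm with a two-finger parallel gripper is mounted at the origin on the work surface. World frame = base frame: x ahead of the robot, y to its left, z up, the work surface at z = 0. Lengths are in m, angles in rad, forces in N, time in s.
With the tool pointing down it reaches from about 0.325 to 0.775 m from the base axis. Payload 9.3 kg.
Tool frame: the origin (TCP) lies midway between the tips of the shut fingers; the grasp point (between the pads) lies 19 mm behind it; z points along the fingers, y is the direction in which the jaws open and shut (so a half turn about z gives the same grasp; the last joint's range is limited). The gripper opens to 85 mm and grips with 20 to 120 N. Pads are 22 mm wide; open, the fingers measure 114 mm over their backs; the gripper's body (76 mm by 85 mm) begins 54 mm behind the grasp point. The pads swing forward as they close: fully open they stand 13 mm farther back than shut.
Start: joints at [-1.289, 0.259, 0.021, 1.334, 0, 1.418], TCP at [0.232, -0.499, 0.231] pointing down, gripper open.
Joint ranges: [-3.04, 3.04], [-0.91, 1.82], [-1.04, 1.36], [-1.92, 1.95], [-1.52, 1.45], [-3.14, 3.14]. Speed limits (rad/s): [2.22, 2.22, 2.79, 3.14, 3.14, 3.14].

INTERFACE

Orientations are given as a rotation vector (axis times angle).
In Python, from station import manip gives the robot as it stands.
- The arm moves only by the tool arm_command, never from a script. Its argument "moves" is a list of rows, each a list of 3 entries, a list of its own where there are three numbers: the shift along the tool's x, y, z in cm, then the turn about the tool's z in degrees, then the finger opening in cm, from 0 to 8.54. A call has 1 to 20 rows; each row shifts and turns the commanded pose from where the row before left it, along the tool's axes as they then stand; what a row does not reach is not made up. A row lasts 1/12 s, in which the tool goes at most 41.7 mm and 7.16 degrees, less where a joint would pass 70% of its speed; a pose out of reach is approached as far as the arm can. A call is refused whole if a number of a shift passes 4.17 or a number of a turn 7.16, either way. A call with a gripper value outside its range is refused whole. The fingers move at their own pace and stop on an object; "newtons" is the grip in N (left out, the last holds). Time passes only in rows, so rows that do not move let the fingers close. It gives the time, the measured TCP pose, the force and the opening at its end, in the units of the state.
- manip.get_obs(): the state, without advancing time (a new reading comes with each control period).
- manip.grab_frame(name): name is "scene" or "top"; returns a dict with "img" (384x512x3 uint8, red, green, blue), "camera_matrix" (3x3 intrinsics, pixels), "xyz" and "rotation" of the camera in the world. Camera axes: x right, y up, looking along -z (the intrinsics and any distortion apply to the point x, -y, -z); pixel columns grow to the right and rows downward; lengths in m; the calibration is good to about 2 mm. A picture is of the moment at which its call begins. There is no depth.
- manip.job_done(): hands the job in, once; it reports no verdict.
The state is a dict: "t": time; "joint_pos": joint angles; "qvel": joint speeds; "effort": joint torques, N m; "tcp_pos": TCP position; "tool_rot": TCP orientation; "contact_force": force on the tool from outside, world axes, zero at the start; "moment": the same for the moment, N m; "opening": opening from 0.0 (shut) to 1.0 (fully open).
Only numpy, scipy, OpenCV 4.12 (cv2) and the standard library are available. Lean on these libraries where they do the work, as an engineer would, in place of code of your own. Each camera call takes 0.05 s, during which the arm holds its last target. There are 200 camera calls.

TASK

The splash cover of the switch box on the bench is shut. With a fingertip under its front lip, push the cover up gently and flip it backwards past upright, so that it stays open by itself; then take your finger off it, press the small flat start button inside fully in and let it go. Do not squeeze or force the cover, do not press the mushroom-headed stop button, leave the other things on the bench where they are, and finish clear of everything.

Things in the scene. Friction and masses are not known exactly. Their poses are not given: they have to be found in the camera images.
- case: Grey switch box fixed to the bench, 160 (x) x 210 (y) x 80 mm high, walls 6 mm, open at the top under its cover. Origin: centre of its underside; x points from its front (lip side, roughly the robot's right) to its back (hinge side, roughly left), z up. Inside, a panel 40 mm above the bench carries two buttons at x = -10, y = +48 and -48 mm; which is which changes.
- cover (a joint): Angle of the box's flat grey cover in rad: 0 shut, about 1.5 balanced upright, 1.9 fully open, leaning back on its stop. It is about 0.22 kg, 6 mm thick, turns freely about the hinge line and drops shut if let go before about 1.5, falls open beyond. About 1 to 2 N upwards at the lip lifts it.
- cover_lip (a point): Middle of the front edge of the cover's finger lip, on the underside. The lip is a flat tongue 80 mm wide and 6 mm thick that sticks out 30 mm beyond the box's front wall, its underside 81 mm above the bench when shut, with free space beneath. The point moves with the cover, 190 mm from the hinge line. Its x axis lies in the cover from lip to hinge, its z axis is the cover's outward (top) normal.
- cover_hinge (a point): Middle of the cover's hinge line, along the box's y axis, at the top of the box's back wall, 81 mm above the bench and 80 mm behind the box centre.
- start_top (a point): Centre of the top of the start button: a small flat black cylinder, 26 mm across, in a steel collar; top 62 mm above the bench, 18 mm below the box rim. It is pressed straight down.
- start (a joint): How far the start button is pressed, in m: 0 out, 0.006 fully in (about 5 N); it springs back.
- stop_top (a point): Centre of the top of the stop button: a larger black mushroom head, 48 mm across, top 74 mm above the bench. Not to be pressed.
- stop (a joint): How far the stop button is pressed, in m: 0 out, 0.005 fully in; it springs back.
- slices: Two round agate slices bonded one on the other, 90 mm across, 20 mm high, loose, behind the box (hinge side). Origin: centre of the underside. Leave alone.
- jar: White jar of polishing paste, 66 mm across, 85 mm high, loose, on the side of the box away from the robot. Origin: centre of the underside. Leave alone.
- weight: Small steel knobbed weight, 48 mm across, 54 mm high, loose, on the side away from the robot, near the corner on the lip side. Origin: centre of the underside. Leave alone.
- brush: Flat brush with wooden handle, 200 mm long, 42 mm wide, 20 mm high, lying loose behind the box (hinge side). Origin: middle of the underside, x towards the bristles. Leave alone.

How it is judged:
On the way, in this order (a step that is already met when the one before it is completed fails the run):
1. the cover stands open past upright, on its stop, with no finger on it (value of joint cover above 1.8 rad and contact force between each of the arm, the fingers and case below 0.05 N), for 0.2 s.
2. the start button is pressed in (value of joint start above 0.0045 m), for 0.05 s.
At the end, for the whole second after the job is handed in: The cover rests open on its stop (above 1.8 rad), the start button was pressed in by at least 4.5 mm after that and has sprung back, the stop button is out, and the slices, jar, weight and brush are within 20 mm of where they stood (value of joint cover above 1.8 rad and value of joint each of start, stop below 0.0015 m and distance of each of slices, jar, weight, brush from where it was at the start of the episode below 0.02 m); the robot touches nothing.
It fails at once if the stop button is pressed (value of joint stop above 0.002 m).
It fails at once if the cover or box is gripped hard or forced (over 25 N) (contact force between any of the fingers, the arm and case above 25 N).
It fails at once if a bystander is lifted, carried or pushed away (distance of any of slices, jar, weight, brush from where it was at the start of the episode above 0.02 m).
It also fails if it takes over 51 s, if anything falls off the work surface, if the arm or the gripper's body presses on something with over 40 N, if the wrist force passes 120 N, or if a joint passes its speed limit or range.

## Working session

There is one attempt and no reset: what is moved stays moved. The work goes in short steps, Python scripts to look and compute and a tool call to move; the robot and the scene stay as the last step left them, time stands still between calls to the robot, and variables do not carry over. Pictures are saved under pics/ and viewed, about 8 in all and at most 12, crops included, and the job is handed in when it is done.

Besides the shell and the picture viewer there is one more tool, called by a JSON object that holds its "fn" and its "kwargs". arm_command: Moves the arm, as the interface text tells. Its arguments: {"type":"object","properties":{"moves":{"type":"array"},"newtons":{"type":"number"}},"required":["moves"]}

```bash
mkdir -p pics
cat > h.py <<'E'
import numpy as np, cv2
from station import manip
def grab(n):
    f=manip.grab_frame(n); return f
def ray(f,u,v):
    K=np.array(f["camera_matrix"]);d=np.linalg.inv(K)@[u,v,1]
    R=np.array(f["rotation"]); 
    if R.shape==(3,): R=cv2.Rodrigues(R)[0]
    return np.array(f["xyz"]),R@(d*[1,-1,-1])
def plane(f,u,v,z):
    o,d=ray(f,u,v); return o+d*(z-o[2])/d[2]
def proj(f,p):
    R=np.array(f["rotation"])
    if R.shape==(3,): R=cv2.Rodrigues(R)[0]
    c=(R.T@(np.array(p)-f["xyz"]))*[1,-1,-1]; q=np.array(f["camera_matrix"])@c; return q[:2]/q[2]
E
python3 - <<'E'
from h import *
a=grab("scene");b=grab("top")
for n,f in (("scene",a),("top",b)):
    cv2.imwrite(f"pics/{n}0.png",cv2.resize(f["img"][:,:,::-1],(768,576)))
    print(n,f["xyz"],f["rotation"],f["camera_matrix"],f.keys())
print(manip.get_obs())
E
```

```text
scene [0.95523146 0.36615351 0.72265781] [0.29451363 0.64956873 2.1595688 ] [[359.58266472   0.         260.79559074]
 [  0.         359.58266472 190.46748198]
 [  0.           0.           1.        ]] dict_keys(['img', 'camera_matrix', 'xyz', 'rotation'])
top [0.50032488 0.12841621 0.90973671] [ 0.11952356 -0.11899426 -1.58468981] [[433.21975      0.         255.69775112]
 [  0.         433.21975    181.9470871 ]
 [  0.           0.           1.        ]] dict_keys(['img', 'camera_matrix', 'xyz', 'rotation'])
{'t': 0.1, 'joint_pos': array([-1.28867049e+00,  2.59154460e-01,  2.08187058e-02,  1.33372072e+00,
       -2.09401991e-05,  1.41820797e+00]), 'qvel': array([ 0.00080663, -0.00134465,  0.00170199,  0.00123118,  0.00094216,
       -0.0030339 ]), 'effort': array([ 6.03514971e-03, -5.56688869e+01,  3.45074451e+01,  1.15813882e-02,
       -6.93154198e-05,  2.88462059e-05]), 'tcp_pos': array([ 0.23155378, -0.49858697,  0.23070909]), 'tool_rot': array([-3.06644689e+00, -6.77212519e-01,  1.60875656e-04]), 'contact_force': array([-0.69630987,  0.43203966,  0.04509897]), 'moment': array([-0.02729683,  0.04018473, -0.02456933]), 'opening': 0.9998853455319807}
```

View pics/top0.png

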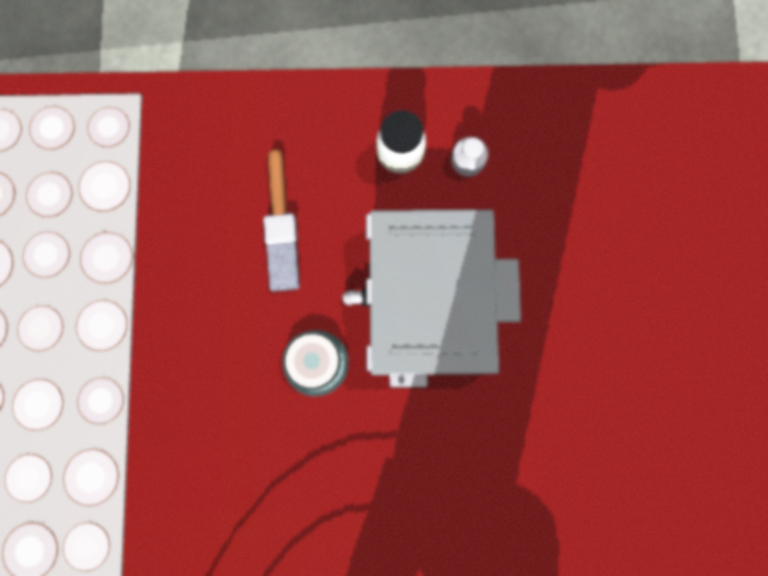

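View pics/scene0.png

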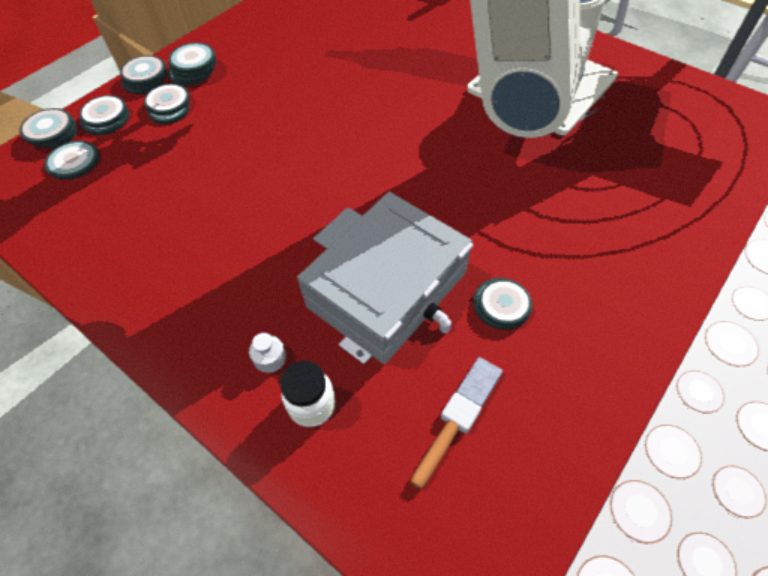

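The top view shows the lip pointing right: corners at about (519,259) and (521,321) in the 768-wide picture. The cover corners are (370,211), (494,210), (498,374), (370,373). The slices are at (314,362), the brush at (280,220), the jar at (402,140) and the weight at (470,155). The scene view agrees with this. Next I'll measure the lip and cover on the plane z = 87 mm.

Run:
```python
from h import *
f=grab("top");im=f["img"]
hsv=cv2.cvtColor(im,cv2.COLOR_RGB2HSV)
m=((hsv[...,1]<60)&(hsv[...,2]>70)).astype(np.uint8)*255
m=cv2.morphologyEx(m,cv2.MORPH_OPEN,np.ones((13,13)))
n,l,s,c=cv2.connectedComponentsWithStats(m)
k=l[193,290]; m=(l==k).astype(np.uint8); print(s[k])
rows=lambda c0:(np.where(m[:,c0])[0].min(),np.where(m[:,c0])[0].max()+1)
for c0 in (255,270,285,300,315,325,335,340,343): print(c0,rows(c0) if m[:,c0].any() else None)
for r0 in (150,160,185,195,205,230,240): 
    w=np.where(m[r0])[0]; print('r',r0,w.min(),w.max()+1)
s2=1.5
for nme,u,v in (("bl far",370,211),("fl far",494,210),("fl near",498,374),("b near",370,373),("lip far",519,259),("lip near",521,321),("liproot far",496.5,259),("liproot near",497.5,322)):
    print(nme,plane(f,u/s2,v/s2,.087).round(4))
```

```text
[  244   140   102   118 10129]
255 (np.int64(140), np.int64(250))
270 (np.int64(140), np.int64(258))
285 (np.int64(140), np.int64(250))
300 (np.int64(140), np.int64(249))
315 (np.int64(140), np.int64(249))
325 (np.int64(140), np.int64(249))
335 (np.int64(173), np.int64(214))
340 (np.int64(173), np.int64(214))
343 (np.int64(173), np.int64(214))
r 150 244 329
r 160 247 329
r 185 245 346
r 195 244 346
r 205 247 346
r 230 246 332
r 240 245 332
bl far [0.7076 0.1438 0.087 ]
fl far [ 0.7062 -0.0173  0.087 ]
fl near [ 0.4956 -0.0133  0.087 ]
b near [0.4996 0.1467 0.087 ]
lip far [ 0.641  -0.0467  0.087 ]
lip near [ 0.5614 -0.0453  0.087 ]
liproot far [ 0.6415 -0.0178  0.087 ]
liproot near [ 0.5606 -0.0155  0.087 ]
```

{"fn": "arm_command", "kwargs": {"moves": [[[0,0,0],-7.1,0],[[0,0,0],-7.1,0],[[0,0,0],-7.1,0],[[0,0,0],-7.1,0],[[0,0,0],-7.1,0],[[0,0,0],-7.1,0],[[0,0,0],-7.1,0],[[0,0,0],-7.1,0],[[0,0,0],-7.1,0],[[2.5,2.5,0],0,0],[[2.5,2.5,0],0,0],[[2.5,2.5,0],0,0],[[2.5,2.5,0],0,0],[[2.5,2.5,0],0,0],[[2.5,2.5,0],0,0],[[2.5,2.5,0],0,0],[[2.5,2.5,0],0,0],[[2.5,2.5,0],0,0],[[2.5,2.5,0],0,0]], "newtons": 20}}

```text
t: 1.73
tcp_pos: [0.4877, -0.2525, 0.2312]
tool_rot: [-2.244, -2.198, 0.0]
contact_force: [-0.6, -0.3, 0.5]
opening: 0.004
```

{"fn": "arm_command", "kwargs": {"moves": [[[2.7,1.9,0],0,0],[[2.7,1.9,0],0,0],[[2.7,1.9,0],0,0],[[2.7,1.9,0],0,0],[[2.6,1.9,0],0,0],[[2.6,1.9,0],0,0],[[0,0,3.3],0,0],[[0,0,3.3],0,0],[[0,0,3.3],0,0],[[0,0,3.3],0,0],[[0,0,3.0],0,0],[[0,0,0],0,0]]}}

```text
t: 2.73
tcp_pos: [0.6008, -0.0954, 0.0633]
tool_rot: [-2.238, -2.192, 0.007]
contact_force: [-0.1, 0.7, 0.6]
opening: -0.001
```

Run:
```python
from h import *
a=grab("scene");b=grab("top")
A=cv2.resize(a["img"][90:250,170:370,::-1],(800,640))[:400+0] if 0 else a["img"][90:250,170:370,::-1]
B=b["img"][110:270,200:400,::-1]
cv2.imwrite("pics/c1.png",cv2.resize(np.hstack([A,B]),(800,320),interpolation=cv2.INTER_CUBIC))
print(manip.get_obs()["tcp_pos"], manip.get_obs()["contact_force"])
for f in (a,b): print(proj(f,[.601,-.046,.087]),proj(f,manip.get_obs()["tcp_pos"]))
```

```text
[ 0.60371636 -0.09635691  0.06909951] [0.59483977 0.25821849 1.02473218]
[219.62184955 147.10363065] [203.93993064 142.71079146]
[346.67015381 193.27893776] [370.46889291 192.60308649]
```

View pics/c1.png

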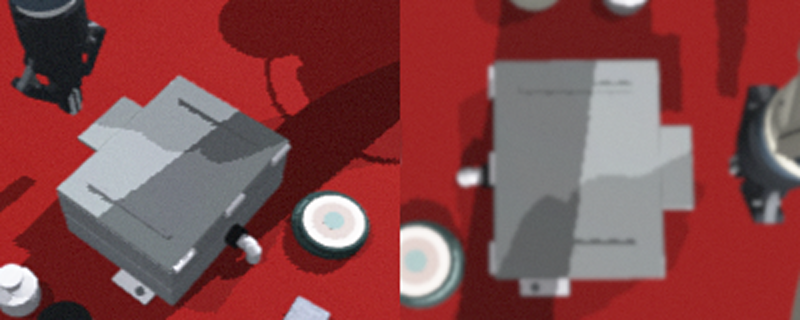

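The picture shows the shut fingers (scene crop about (75,108)) in front of the lip middle, matching the projected TCP. The lip is at the expected place. The tool always stays vertical, so I'll touch the lip's front edge lightly and carry it up along its arc.

{"fn": "arm_command", "kwargs": {"moves": [[[1.0,-0.2,0.2],0,0],[[1.0,0,0.2],0,0],[[1.0,0,0],0,0],[[0.3,0,0],0,0],[[0,0,0],0,0],[[0,0,0],0,0]]}}

```text
t: 3.33
tcp_pos: [0.6031, -0.0629, 0.0659]
tool_rot: [2.243, 2.199, 0.001]
contact_force: [-0.4, -0.6, -0.6]
opening: -0.003
```

{"fn": "arm_command", "kwargs": {"moves": [[[0.2,0,0],0,0],[[0.1,0,0],0,0],[[0.1,0,0],0,0],[[0,0,0],0,0],[[0,0,0],0,0]]}}

```text
t: 3.75
tcp_pos: [0.6029, -0.0596, 0.0652]
tool_rot: [-2.245, -2.198, 0.0]
contact_force: [0.1, -0.0, 0.4]
opening: 0.002
```

{"fn": "arm_command", "kwargs": {"moves": [[[0.1,0,0],0,0],[[0.1,0,0],0,0],[[0,0,0],0,0],[[0,0,0],0,0]]}}

```text
t: 4.08
tcp_pos: [0.6029, -0.0574, 0.0653]
tool_rot: [-2.244, -2.198, -0.0]
contact_force: [0.2, 0.3, -0.9]
opening: -0.0
```

{"fn": "arm_command", "kwargs": {"moves": [[[0.1,0,0],0,0],[[0,0,0],0,0],[[0,0,0],0,0]]}}

```text
t: 4.33
tcp_pos: [0.6029, -0.057, 0.0653]
tool_rot: [2.244, 2.197, -0.001]
contact_force: [-1.2, -4.8, -0.4]
opening: 0.001
```

{"fn": "arm_command", "kwargs": {"moves": [[[0.1,0,0],0,0],[[0,0,0],0,0],[[0,0,0],0,0]]}}

```text
t: 4.58
tcp_pos: [0.6029, -0.057, 0.0653]
tool_rot: [2.244, 2.196, -0.003]
contact_force: [-0.2, -9.1, -0.2]
opening: 0.004
```

Contact is at y = -0.057, as measured from the picture, at about 5 N per mm, and 9 N now. I'll lift gently.

{"fn": "arm_command", "kwargs": {"moves": [[[0,0,-0.1],0,0],[[0,0,-0.1],0,0],[[0,0,-0.2],0,0],[[0,0,-0.2],0,0],[[0,0,-0.2],0,0],[[0.03,0,-0.2],0,0]]}}

```text
t: 5.08
tcp_pos: [0.6029, -0.0565, 0.0754]
tool_rot: [2.244, 2.196, -0.003]
contact_force: [-1.2, -9.7, -0.2]
opening: -0.001
```

Run:
```python
from h import *
a=grab("scene")
A=a["img"][90:250,170:370,::-1]
cv2.imwrite("pics/c2.png",cv2.resize(A,(600,480),interpolation=cv2.INTER_CUBIC))
print(manip.get_obs()["tcp_pos"], manip.get_obs()["contact_force"])
```

```text
[ 0.6029922  -0.05656018  0.07574957] [-2.72223992 -9.20390288 -0.5129559 ]
```

View pics/c2.png

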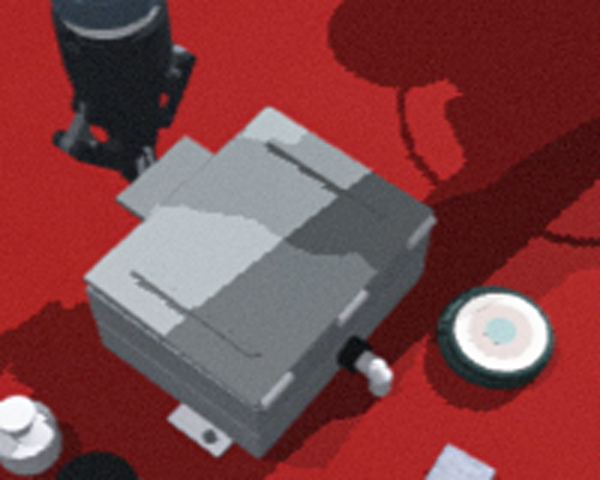

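Run:
```python
from h import *
a=grab("scene")
A=cv2.cvtColor(a["img"],cv2.COLOR_RGB2GRAY).astype(np.float32)
z=cv2.cvtColor(cv2.resize(cv2.imread("pics/scene0.png"),(512,384),interpolation=cv2.INTER_AREA),cv2.COLOR_BGR2GRAY).astype(np.float32)
B=cv2.cvtColor(a["img"],cv2.COLOR_RGB2HSV)[...,1]; Z=cv2.cvtColor(cv2.resize(cv2.imread("pics/scene0.png"),(512,384),interpolation=cv2.INTER_AREA),cv2.COLOR_BGR2HSV)[...,1]
# rows where saturation drops (red -> grey) along columns at the lip and front corner
for c in (202,204,206,208,210,212,216):
  w=lambda S:[r for r in range(125,200) if (S[r,c]<90)!=(S[r-1,c]<90)]
  print(c,w(Z),w(B))
print([ (proj(a,[.561,-.0455,z_]).round(1),proj(a,[.641,-.0467,z_]).round(1)) for z_ in (.087,.097)])
```

```text
202 [180, 199] [131, 137, 143, 144, 145, 178, 199]
204 [178] [132, 138, 145, 176]
206 [176] [135, 137, 145, 174]
208 [175] [129, 130, 146, 172]
210 [157, 161, 173] [147, 154, 158, 170]
212 [156, 162, 171] [147, 148, 149, 152, 160, 169]
216 [152, 165, 167] [163, 165]
[(array([231.2, 136.7]), array([207.5, 157.9])), (array([230.8, 133.8]), array([206.9, 155.1]))]
```

The lip outline in the scene rose by 3 px, which is about 10 mm, so the cover is following. I'll carry it on along the arc.

{"fn": "arm_command", "kwargs": {"moves": [[[0.06,0,-0.76],0,0],[[0.09,0,-0.76],0,0],[[0.12,0,-0.75],0,0],[[0.15,0,-0.75],0,0],[[0.18,0,-0.74],0,0],[[0.21,0,-0.73],0,0],[[0.23,0,-0.72],0,0],[[0.26,0,-0.71],0,0],[[0.29,0,-0.7],0,0],[[0.32,0,-0.69],0,0]]}}

```text
t: 6.02
tcp_pos: [0.6032, -0.037, 0.149]
tool_rot: [2.244, 2.196, -0.002]
contact_force: [-1.5, -6.3, 1.5]
opening: -0.0
```

Run:
```python
from h import *
a=grab("scene")
A=a["img"][50:250,150:400,::-1]
cv2.imwrite("pics/c3.png",cv2.resize(A,(750,600),interpolation=cv2.INTER_CUBIC))
print(manip.get_obs()["tcp_pos"], manip.get_obs()["contact_force"])
th=np.arange(.474,1.7,.04)
print((.76*np.c_[np.sin(th),np.cos(th)]).round(2).tolist())
```

```text
[ 0.60348365 -0.03640306  0.15038916] [-4.57694538 -4.7655579   2.5288154 ]
[[0.35, 0.68], [0.37, 0.66], [0.4, 0.65], [0.43, 0.63], [0.45, 0.61], [0.47, 0.59], [0.5, 0.57], [0.52, 0.55], [0.54, 0.53], [0.56, 0.51], [0.58, 0.49], [0.6, 0.46], [0.62, 0.44], [0.64, 0.41], [0.65, 0.39], [0.67, 0.36], [0.68, 0.34], [0.69, 0.31], [0.71, 0.28], [0.72, 0.25], [0.73, 0.22], [0.74, 0.19], [0.74, 0.16], [0.75, 0.13], [0.75, 0.1], [0.76, 0.07], [0.76, 0.04], [0.76, 0.01], [0.76, -0.02], [0.76, -0.05], [0.76, -0.08]]
```

View pics/c3.png

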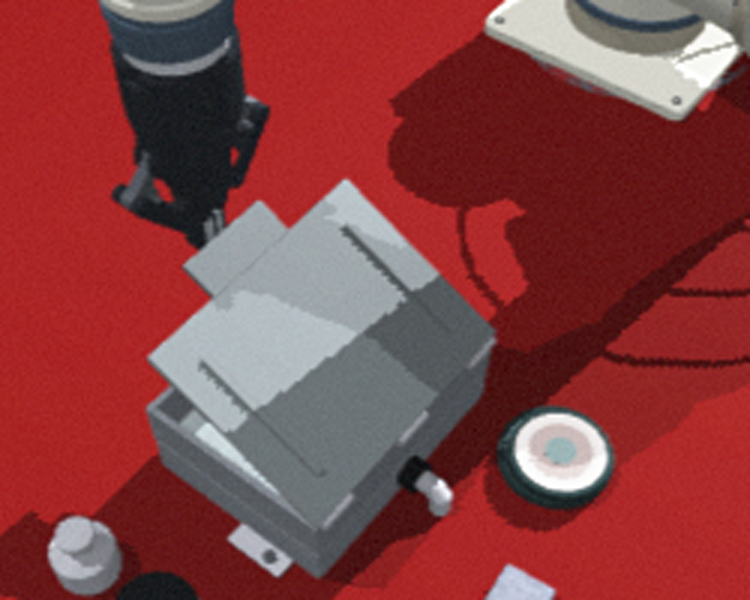

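The picture shows the cover raised to about 25° with the lip resting on the fingers at (205,235). Nothing else has moved. Continuing.

{"fn": "arm_command", "kwargs": {"moves": [[[0.35,0,-0.68],0,0],[[0.37,0,-0.66],0,0],[[0.4,0,-0.65],0,0],[[0.43,0,-0.63],0,0],[[0.45,0,-0.61],0,0],[[0.47,0,-0.59],0,0],[[0.5,0,-0.57],0,0],[[0.52,0,-0.55],0,0],[[0.54,0,-0.53],0,0],[[0.56,0,-0.51],0,0],[[0.58,0,-0.49],0,0],[[0.6,0,-0.46],0,0],[[0.62,0,-0.44],0,0]]}}

```text
t: 7.15
tcp_pos: [0.6047, 0.0286, 0.2224]
tool_rot: [-2.244, -2.198, -0.0]
contact_force: [-0.3, -2.0, -0.1]
opening: 0.001
```

{"fn": "arm_command", "kwargs": {"moves": [[[0.64,0,-0.41],0,0],[[0.65,0,-0.39],0,0],[[0.67,0,-0.36],0,0],[[0.68,0,-0.34],0,0],[[0.69,0,-0.31],0,0],[[0.71,0,-0.28],0,0],[[0.72,0,-0.25],0,0],[[0.73,0,-0.22],0,0],[[0.74,0,-0.19],0,0]]}}

```text
t: 7.9
tcp_pos: [0.606, 0.0909, 0.2498]
tool_rot: [-2.244, -2.198, -0.0]
contact_force: [0.1, -0.6, 0.1]
opening: -0.005
```

{"fn": "arm_command", "kwargs": {"moves": [[[0.74,0,-0.16],0,0],[[0.75,0,-0.1],0,0],[[0.75,0,-0.1],0,0],[[0.75,0,-0.05],0,0],[[0.7,0,0],0,0],[[0.6,0,0],0,0],[[0.5,0,0],0,0],[[0.5,0,0],0,0],[[0,0,0],0,0]]}}

```text
t: 8.65
tcp_pos: [0.607, 0.1439, 0.2536]
tool_rot: [-2.243, -2.199, 0.0]
contact_force: [0.2, 0.1, 0.3]
opening: -0.0
```

Run:
```python
from h import *
a=grab("scene")
A=a["img"][20:260,130:450,::-1]
cv2.imwrite("pics/c4.png",cv2.resize(A,(800,600),interpolation=cv2.INTER_CUBIC))
print(manip.get_obs()["tcp_pos"], manip.get_obs()["contact_force"])
```

```text
[0.60705334 0.14343152 0.25356187] [-0.10986708  0.10618841 -0.04827805]
```

View pics/c4.png

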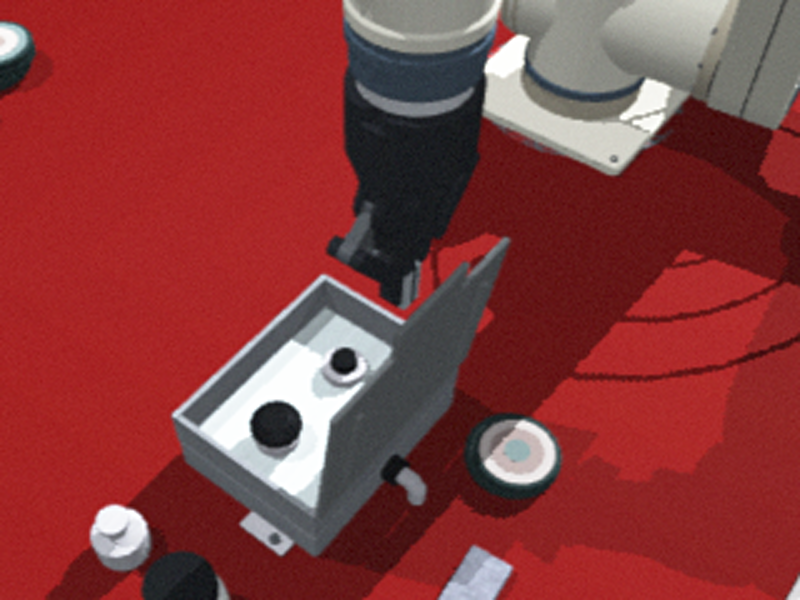

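The cover stands fully open and off the finger. The small start button is at crop (344,360), on the robot's side, and the mushroom stop is at (276,424). I'll locate both on their planes, then back the finger away.

Run:
```python
from h import *
a=grab("scene")
g=a["img"].max(2)
m=(g<70).astype(np.uint8); m[:, :]*=1
n,l,s,c=cv2.connectedComponentsWithStats(m)
for i in range(1,n):
    x,y,w,h,ar=s[i]
    if ar>20 and 220<c[i][0]<300 and 145<c[i][1]<215: print(s[i],c[i],[plane(a,*c[i],z).round(4) for z in (.062,.074)])
print(plane(a,267.6,164,.062),plane(a,130+276/2.5,20+418/2.5,.074))
```

```text
[263 159   9  11  75] [267.09333333 163.98666667] [array([0.5579, 0.0583, 0.062 ]), array([0.5651, 0.0639, 0.074 ])]
[280 175  14  22  63] [285.76190476 185.        ] [array([0.5788, 0.1267, 0.062 ]), array([0.5856, 0.131 , 0.074 ])]
[231 181  19  18 279] [239.92473118 189.56989247] [array([0.6501, 0.0541, 0.062 ]), array([0.6556, 0.0598, 0.074 ])]
[282 201  14  14 100] [287.16 207.42] [array([0.6234, 0.1628, 0.062 ]), array([0.6294, 0.1665, 0.074 ])]
[263 208   5  10  21] [264.71428571 213.04761905] [array([0.6634, 0.1336, 0.062 ]), array([0.6687, 0.1378, 0.074 ])]
[0.55723304 0.05927046 0.062     ] [0.65030517 0.05665663 0.074     ]
```

{"fn": "arm_command", "kwargs": {"moves": [[[-2,-0.4,0],0,0],[[-2,-1,0],0,0],[[-2,-1,0],0,0],[[-2,-1,0],0,0],[[-0.8,-1,0],0,0],[[0,-0.8,0],0,0],[[0,0,0],0,0],[[0,0,0],0,0]]}}

```text
t: 9.42
tcp_pos: [0.5533, 0.0564, 0.2541]
tool_rot: [2.244, 2.198, 0.001]
contact_force: [0.3, 0.0, -0.7]
opening: 0.001
```

{"fn": "arm_command", "kwargs": {"moves": [[[0,0.2,3.4],0,0],[[0,0,3.4],0,0],[[0,0,3.4],0,0],[[0,0,3.4],0,0],[[0,0,2.4],0,0],[[0,0,1.2],0,0],[[0,0,0],0,0],[[0,0,0],0,0]]}}

```text
t: 10.08
tcp_pos: [0.5555, 0.0567, 0.0813]
tool_rot: [-2.243, -2.199, 0.001]
contact_force: [0.2, 1.1, 0.4]
opening: 0.0
```

Run:
```python
from h import *
a=grab("scene")
A=a["img"][90:240,190:390,::-1]
cv2.imwrite("pics/c5.png",cv2.resize(A,(800,600),interpolation=cv2.INTER_CUBIC))
print(manip.get_obs()["tcp_pos"], manip.get_obs()["contact_force"])
```

```text
[0.5560533  0.05657183 0.08226546] [-0.60685836 -0.25499525  0.6362521 ]
```

View pics/c5.png

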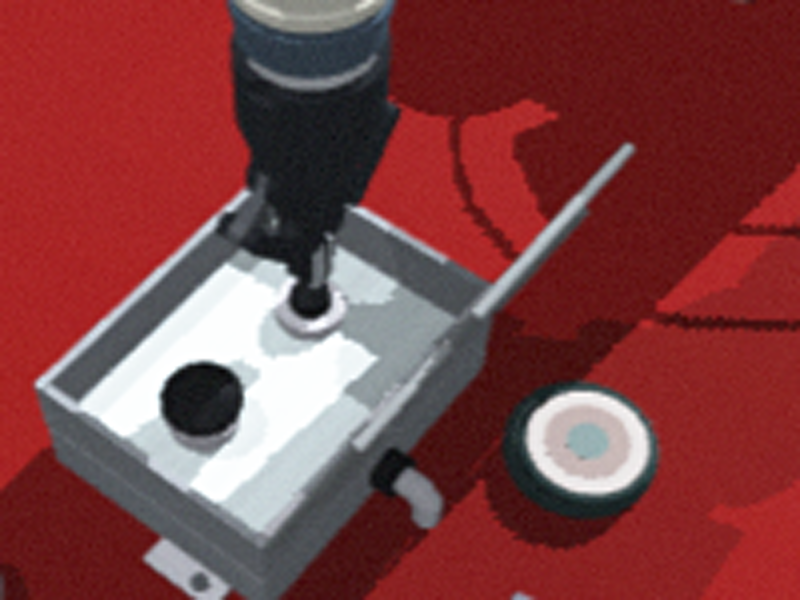

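The cover now lies further back on its stop, and the fingers are right above the start button (310,300) and well clear of the stop (202,398). I'll lower until contact.

{"fn": "arm_command", "kwargs": {"moves": [[[0,0,0.8],0,0],[[0,0,0.7],0,0],[[0,0,0.3],0,0],[[0,0,0.2],0,0],[[0,0,0.2],0,0],[[0,0,0],0,0]]}}

```text
t: 10.63
tcp_pos: [0.5551, 0.0561, 0.0596]
tool_rot: [-2.244, -2.198, 0.0]
contact_force: [-2.0, 0.2, 3.2]
opening: 0.001
```

{"fn": "arm_command", "kwargs": {"moves": [[[0,0,0.1],0,0],[[0,0,0.1],0,0],[[0,0,0.1],0,0],[[0,0,0],0,0]]}}

```text
t: 10.97
tcp_pos: [0.5552, 0.0561, 0.0567]
tool_rot: [-2.244, -2.198, -0.0]
contact_force: [-3.4, 0.7, 4.1]
opening: 0.0
```

{"fn": "arm_command", "kwargs": {"moves": [[[0,0,0.1],0,0],[[0,0,0.05],0,0],[[0,0,0],0,0]]}}

```text
t: 11.22
tcp_pos: [0.5552, 0.0561, 0.056]
tool_rot: [2.244, 2.198, 0.001]
contact_force: [-5.7, 0.9, 11.1]
opening: -0.001
```

The force stepped up to 11 N at z = 56 mm, so the button is on its end stop, fully in. I'll release it and withdraw.

{"fn": "arm_command", "kwargs": {"moves": [[[0,0,-0.3],0,0],[[0,0,-0.6],0,0],[[0,0,-1.5],0,0],[[0,0,-3],0,0],[[0,0,-3],0,0],[[0,0,-3],0,0],[[0,0,-3],0,0],[[0,0,-3],0,0],[[-3,-2,-1],0,0],[[-3,-2,0],0,0],[[-3,-2,0],0,0],[[-3,-2,0],0,0],[[-3,0,0],0,0],[[-3,0,0],0,0],[[-2,0,0],0,0],[[0,0,0],0,0],[[0,0,0],0,0],[[0,0,0],0,0],[[0,0,0],0,0],[[0,0,0],0,0]]}}

```text
t: 12.88
tcp_pos: [0.4713, -0.1413, 0.2393]
tool_rot: [2.243, 2.2, 0.0]
contact_force: [-0.6, 0.6, -0.0]
opening: -0.002
```

Run:
```python
from h import *
a=grab("scene");b=grab("top")
A=a["img"][80:340,150:400,::-1]; B=b["img"][60:320,150:400,::-1]
cv2.imwrite("pics/c6.png",cv2.resize(np.hstack([A,B]),(800,416),interpolation=cv2.INTER_CUBIC))
# bystander shift against first top picture
z=cv2.resize(cv2.imread("pics/top0.png"),(512,384),interpolation=cv2.INTER_AREA)
for n,(u,v) in dict(jar=(267,97),weight=(313,103),slices=(209,241),brush=(187,150)).items():
    r=26 if n!="brush" else 48
    t=z[v-r+6:v+r-6,u-20:u+20]; R=b["img"][v-r:v+r,u-26:u+26,::-1]
    res=cv2.matchTemplate(np.ascontiguousarray(R),t,cv2.TM_CCOEFF_NORMED); _,s,_,p=cv2.minMaxLoc(res); print(n,round(s,2),p[0]-6,p[1]-6)
g=(a["img"].max(2)<70).astype(np.uint8); n,l,s,c=cv2.connectedComponentsWithStats(g)
for i in range(1,n):
    if s[i][4]>20 and 225<c[i][0]<275 and 150<c[i][1]<200: print(s[i],c[i].round(1))
o=manip.get_obs();print(o["t"],o["tcp_pos"],o["contact_force"])
```

```text
jar 0.96 0 1
weight 0.96 0 0
slices 0.77 -1 0
brush 0.92 0 0
[263 160  10  10  80] [267.4 164.2]
[231 181  20  18 287] [240.2 189.5]
12.9833 [ 0.47121657 -0.14145384  0.23926759] [-0.15063269 -0.54449138 -0.61138275]
```

View pics/c6.png

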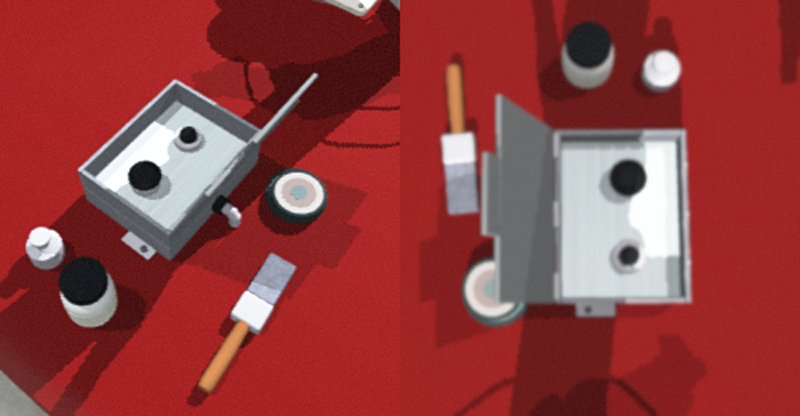

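The cover is open and leaning back, both buttons are out, and the bystanders are unmoved (within 1 px). I'll check the lip against the 1.9 rad pose and hand in.

Run:
```python
from h import *
b=grab("top")
for t in (1.7,1.8,1.9): print(t,proj(b,[.604,.144-.19*np.cos(t),.081+.19*np.sin(t)]).round(1),"seen ~(202,182)")
print(manip.job_done())
```

```text
1.7 [228.5 178.5] seen ~(202,182)
1.8 [216.2 179.1] seen ~(202,182)
1.9 [204.5 179.8] seen ~(202,182)
the job is handed in; nothing more can be done
None
```

The cover is open on its stop, the start button was pressed fully in and let go, and the job is handed in; the hand-in gave no verdict.

- **Lifting the cover:** The tool only ever points straight down, so I could not get a fingertip flat under the lip. I pressed the shut fingertips lightly against the lip's front edge (about 9 N, the highest reading) and lifted it by friction along its arc. Past upright it fell open on its own.
- **Pressing start:** I backed the fingers off the cover, then pressed the small button down to z = 56 mm, where the force rose to 11 N at its end stop. I then let it spring back and moved the arm clear.

**Last checks:**
- **Cover:** the lip's image position fits about 1.9 rad (seen near column 202, expected 204.5).
- **Buttons:** start is back at its unpressed image position, and stop never moved.
- **Bystanders:** the jar, weight, brush and slices are within about 1 px of where they stood. The slices' match was weaker (0.77) because the open cover partly hides them from above.
- **Arm:** it ended clear of everything with about 0 N measured, at 13 s on the robot's clock.

No check failed. Forces were read only at the end of each move, so brief peaks in between were not seen.

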